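# Raise the counterweighted gate and push the tube rack home

## Task

Push the handle end of the counterweighted gate arm up past its balance point so that it stays raised by itself, then push the blue tube rack along its lane under the raised arm until it is up against the end stop. Only push, do not lift the rack, and leave the bottles and other things around it standing where they are.

Things in the scene. Friction and masses are not known exactly. Their poses are not given: they have to be found in the camera images.
- bay: Fixed loading bay. Origin at table level on the lane's centre line under the gate arm; x across the lane to the robot's right, y along it the way the rack must go (away from the robot), z up. White plate 8 thick, x -65..135, y -190..120 mm. Rails 70 apart, tops z 21. Steel end stop: face y 85, top z 53. Fork post under the arm: x -60..-46, 32 wide, top z 108. Pivot cheeks: x 80..120, y +-22, top z 120.
- gate (a joint): Gate arm angle, rad: 0 lowered, level across the lane; grows as the handle rises; 1.83 fully raised, at its limit, leaning 15 degrees beyond upright on the lane's right side. The counterweight lets it fall shut below the balance point at about 0.7 (within 0.1); above that it swings on to fully raised by itself and stays. Lifting at the handle takes under 1 N.
- gate_handle (a point): Centre of the gate's handle, moving with it: black round cross rod, diameter 12, 90 long along the bay's y, at the arm's free (left) end, 220 mm from the hinge axis. Lowered: bay x -120, y 0, z 100, free space under it down to the table. The arm is an aluminium bar 14 wide, 12 thick, with a steel counterweight (diameter 46) beyond the hinge.
- gate_hinge (a point): Centre of the gate's hinge axis (axis along the bay's y), at bay x 100, y 0, z 100 mm.
- rack: Blue plastic rack with six capped tubes fixed in it, one loose body of about 0.4 kg; 64 wide (x), 110 long (y), box part 70 high, cap tops at 115 mm. Origin at the centre of its underside, axes nearly parallel to the bay's. Starts on the lane floor between the rails, at bay y -105..-80; its tubes cannot pass the lowered arm. Against the end stop: bay y 30.
- rack_end (a point): Centre of the rack's trailing end face (flat, 64 wide, 70 high, facing the bay's -y), 35 mm above the rack's underside: where to push.
- stop_face (a point): Centre of the end stop's face, at bay y 85, z 30 mm.
- reagent_bottle: Bystander: amber glass bottle with a blue cap, diameter 52, height 110, standing left of the lane beyond the gate's handle (mm); loose, origin at the centre of its underside.
- sample_jar: Bystander: small clear glass jar with a white cap, diameter 44, height 60, standing left of the lane before the gate's handle (mm); loose, origin at the centre of its underside.
- beaker: Bystander: clear open beaker, diameter 70, height 90 (mm); loose, origin at the centre of its underside.
- wash_bottle: Bystander: white plastic bottle with a blue cap, diameter 64, height 150 (mm); loose, origin at the centre of its underside.
- dishes: Bystander: low clear disc, a stack of dishes, diameter 90, height 30 (mm); loose, origin at the centre of its underside.
- tip_box: Bystander: blue pipette-tip box with a clear lid, 85 x 120 x 67 (mm); loose, origin at the centre of its underside.
Mind the look-alikes: they are no part of the job. Leave any brown or pink look-alike of the rack alone.

How it is judged:
On the way, in this order (a step that is already met when the one before it is completed fails the run):
1. the gate arm is fully raised while the rack is still short of the stop (value of joint gate above 1.7 rad and y of rack in the frame of bay below 0.01 m), for 0.3 s.
2. the rack is up against the end stop (y of rack in the frame of bay above 0.024 m), for 0.2 s.
At the end, for the whole second after the job is handed in: The gate arm stands raised by itself (joint above 1.7 rad, at rest) and the rack stands flat in the lane, at rest, its leading end within 6 mm of the end stop (value of joint gate above 1.7 rad and velocity of joint gate between -0.1 and 0.1 rad/s and y of rack in the frame of bay between 0.024 and 0.036 m and x of rack in the frame of bay between -0.008 and 0.008 m and z of rack in the frame of bay below 0.014 m and angle between rack's own z axis and vertical below 0.08 rad and linear speed of rack below 0.02 m/s); the robot touches nothing.
It fails at once if the rack is lifted (more than 20 mm) or tipped (more than 0.35 rad) (z of rack in the frame of bay above 0.028 m or angle between rack's own z axis and vertical above 0.35 rad).
It fails at once if a bystander is moved by more than 40 mm or tipped over (distance of any of reagent_bottle, sample_jar, beaker, wash_bottle, dishes, tip_box from where it was at the start of the episode above 0.04 m or angle between any of reagent_bottle, sample_jar, beaker, wash_bottle, dishes, tip_box's own z axis and vertical above 0.5 rad).
It also fails if it takes over 51 s, if anything falls off the work surface, if the arm or the gripper's body presses on something with over 40 N, if the wrist force passes 120 N, or if a joint passes its speed limit or range.

## Robot

A 7-joint arm with a two-finger parallel gripper is mounted at the origin on the work surface. World frame = base frame: x ahead of the robot, y to its left, z up, the work surface at z = 0. Lengths are in m, angles in rad, forces in N, time in s.
With the tool pointing down it reaches from about 0.35 to 0.9 m from the base axis. Payload 8.1 kg.
Tool frame: the origin (TCP) lies on the centre line of the jaws, within the pads' length; the fingertips stand 19 mm ahead of it and the grasp point (between the pads) is the TCP; z points along the fingers, y is the direction in which the jaws open and shut (so a half turn about z gives the same grasp; the last joint's range is limited). The gripper opens to 92 mm and grips with 3 to 60 N. Pads are 19 mm wide; open, the fingers measure 130 mm over their backs; the gripper's body (75 mm by 190 mm) begins 47 mm behind the grasp point.
Start: joints at [1.241, 0.434, 0.025, 1.573, -0.012, 1.134, -0.075], TCP at [0.141, -0.609, 0.246] pointing down, gripper open.
Joint ranges: [-2.62, 2.62], [-0.44, 2.09], [-1.27, 1.32], [0.08, 2.57], [-1.32, 4.46], [0.12, 2], [-2.74, 2.74]. Speed limits (rad/s): [2.22, 2.22, 3.01, 3.01, 3.14, 3.14, 3.14].

## Interface

Orientations are given as a rotation vector (axis times angle).
In Python, from cell import monitor, imaging, workorder, outline_of gives the robot as it stands.
- The arm moves only by the tool move_arm, never from a script. Its argument "series" is a list of rows, each a list of 6 numbers: the shift along the world's x, y, z in cm, then the turn, a rotation vector about the world's x, y, z in degrees. A call has 1 to 8 rows; each row shifts and turns the commanded pose from where the row before left it; what a row does not reach is not made up. A row lasts 1/10 s, in which the tool goes at most 50 mm and 8.59 degrees, less where a joint would pass 70% of its speed; a pose out of reach is approached as far as the arm can. A call with a gripper value outside its range is refused whole. "grip" is the opening, from 0 (shut) to 1 (fully open), set as the call begins (left out, the last holds). The fingers move at their own pace and stop on an object; "force" is the grip in N (left out, the last holds). Time passes only in rows, so rows that do not move let the fingers close. It gives the time, the measured TCP pose, the force and the opening at its end, in the units of the state.
- monitor.observe(): the state, without advancing time (a new reading comes with each control period).
- imaging.get_image(name): name is "scene" or "top" or "wrist"; returns a dict with "color" (420x560x3 uint8, red, green, blue), "fx", "fy", "cx", "cy" (pixels), "rvec" (rotation vector, rad) and "tvec" (3), from world to camera coordinates, as OpenCV has them; the wrist camera has in their place "mount" (4x4, takes a point from camera to tool coordinates, whose origin is the TCP and whose axes are the flange's). Camera axes: x right, y down, z forward; pixel columns grow to the right and rows downward; lengths in m; the calibration is good to about 2 mm. A picture is of the moment at which its call begins: read the wrist's pose just before it. There is no depth.
- workorder.sign_off(): hands the job in, once; it reports no verdict.
Trained networks look in the newest picture that a camera, given by its name, has taken for a name from the list of things; names that differ only in an ending like _2 or _b are one class to them, and where a whole thing is asked for, a point or a joint stands for the part that bears it (a point fixed in the world has none). Each returns a list of dicts, best first, with "p" (0 to 1); they miss things now and then, are a little off and sometimes report something else, mostly with a low value. They report only what shows in the picture. A call takes as long as a camera call. They do not tell look-alikes from the thing itself.
- outline_of(camera, thing): "mask" (420x560 bool, what is visible of it) and "rect" ([left, top, width, height] in pixels, round what is visible of it).
The state is a dict: "clock": time; "joints": joint angles; "dq": joint speeds; "joint_efforts": joint torques, N m; "position": TCP position; "ee_rot": TCP orientation; "force": force on the tool from outside, world axes, zero at the start; "ft_torque": the same for the moment, N m; "width": opening from 0.0 (shut) to 1.0 (fully open).
Only numpy, scipy, OpenCV 4.12 (cv2) and the standard library are available. Lean on these libraries where they do the work, as an engineer would, in place of code of your own. Each camera call takes 0.05 s, during which the arm holds its last target. There are 200 camera calls.

## Working session

There is one attempt and no reset: what is moved stays moved. The work goes in short steps, Python scripts to look and compute and a tool call to move; the robot and the scene stay as the last step left them, time stands still between calls to the robot, and variables do not carry over. Pictures are saved under pics/ and viewed, about 8 in all and at most 12, crops included, and the job is handed in when it is done.

Besides the shell and the picture viewer there is one more tool, called after "Request:" as name(argument=value, ...) on one line, values as JSON. move_arm: Moves the arm, as the interface text tells. Its arguments: {"type":"object","properties":{"series":{"type":"array"},"grip":{"type":"number"},"force":{"type":"number"}},"required":["series"]}

```bash
mkdir -p pics
cat > h.py <<'E'
from cell import monitor, imaging, workorder, outline_of
import numpy as np, cv2
def save(n,f,crop=None,s=1):
    im=imaging.get_image(n); a=im['color'][:,:,::-1]
    if crop: a=a[crop[1]:crop[3],crop[0]:crop[2]]
    cv2.imwrite('pics/'+f,cv2.resize(a,None,fx=s,fy=s)); return im
def cam(im): 
    return cv2.Rodrigues(np.array(im['rvec'],float))[0],np.array(im['tvec'],float).ravel()
def ray(im,u,v,z):
    R,t=cam(im); d=R.T@np.array([(u-im['cx'])/im['fx'],(v-im['cy'])/im['fy'],1]); c=-R.T@t
    return c+d*(z-c[2])/d[2]
def proj(im,P):
    R,t=cam(im); q=np.atleast_2d(P)@R.T+t
    return np.c_[im['fx']*q[:,0]/q[:,2]+im['cx'],im['fy']*q[:,1]/q[:,2]+im['cy']]
E
python3 - <<'E'
from h import *
a=save('scene','s1.png',s=1.4); b=save('top','t1.png',s=1.4)
for n,i in(('scene',a),('top',b)):
    R,t=cam(i); print(n,-R.T@t,R[2],i['fx'])
    for th in ['rack','gate','gate_handle','bay','reagent_bottle','sample_jar','beaker','wash_bottle','dishes','tip_box']:
        print(th,[(np.array(o['rect']).round().tolist(),round(o['p'],2)) for o in outline_of(n,th)[:3]])
s=monitor.observe();print(s['clock'],s['position'],s['ee_rot'])
E
```

```text
scene [1.24799267 0.43832076 0.67183254] [-0.66505469 -0.4663725  -0.58326577] 393.83906712829014
rack [([252.0, 181.0, 53.0, 50.0], 0.95), ([335.0, 186.0, 48.0, 39.0], 0.91), ([325.0, 222.0, 57.0, 65.0], 0.67)]
gate [([203.0, 165.0, 94.0, 76.0], 0.65), ([437.0, 241.0, 42.0, 48.0], 0.51), ([189.0, 166.0, 130.0, 106.0], 0.34)]
gate_handle [([202.0, 167.0, 96.0, 72.0], 0.74)]
bay [([189.0, 167.0, 128.0, 104.0], 0.55), ([240.0, 253.0, 25.0, 46.0], 0.33)]
reagent_bottle [([237.0, 255.0, 22.0, 42.0], 0.89)]
sample_jar [([321.0, 217.0, 18.0, 27.0], 0.89)]
beaker [([441.0, 244.0, 36.0, 44.0], 0.73)]
wash_bottle [([196.0, 138.0, 21.0, 44.0], 0.88)]
dishes [([452.0, 304.0, 48.0, 47.0], 0.62)]
tip_box [([128.0, 169.0, 46.0, 40.0], 0.61)]
top [ 0.3417123  -0.02261984  1.22743378] [ 0.2066544   0.01315598 -0.97832555] 382.51717871800054
rack [([209.0, 197.0, 41.0, 31.0], 0.93), ([299.0, 211.0, 27.0, 39.0], 0.88), ([230.0, 261.0, 39.0, 37.0], 0.63)]
gate [([274.0, 176.0, 104.0, 42.0], 0.87)]
gate_handle [([273.0, 176.0, 106.0, 39.0], 0.74)]
bay [([276.0, 167.0, 99.0, 102.0], 0.62)]
reagent_bottle [([406.0, 251.0, 26.0, 21.0], 0.67), ([274.0, 142.0, 14.0, 22.0], 0.66)]
sample_jar [([255.0, 231.0, 11.0, 16.0], 0.6)]
beaker [([140.0, 232.0, 31.0, 22.0], 0.6)]
wash_bottle [([403.0, 248.0, 32.0, 24.0], 0.76)]
dishes [([275.0, 167.0, 102.0, 100.0], 0.35)]
tip_box [([413.0, 192.0, 46.0, 29.0], 0.95)]
1.1 [ 0.14052887 -0.60900175  0.24574296] [3.12140423e+00 3.55342556e-01 4.85912570e-05]
```

View pics/s1.png

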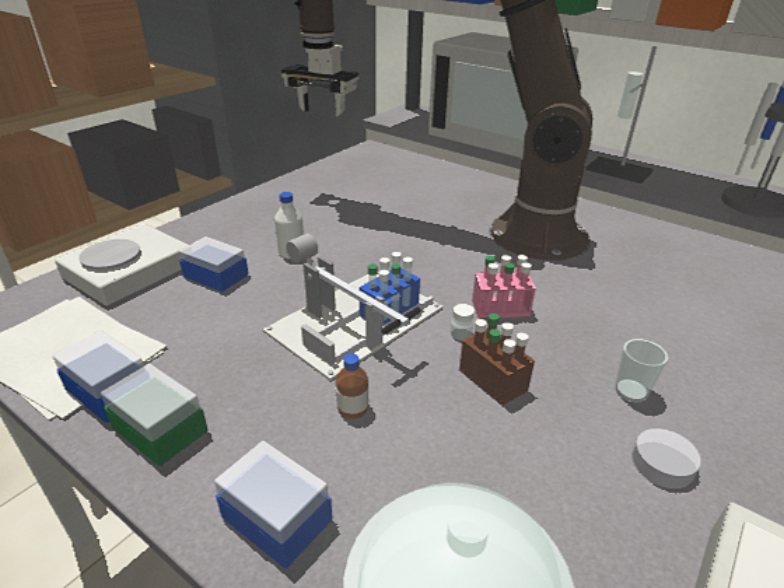

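View pics/t1.png

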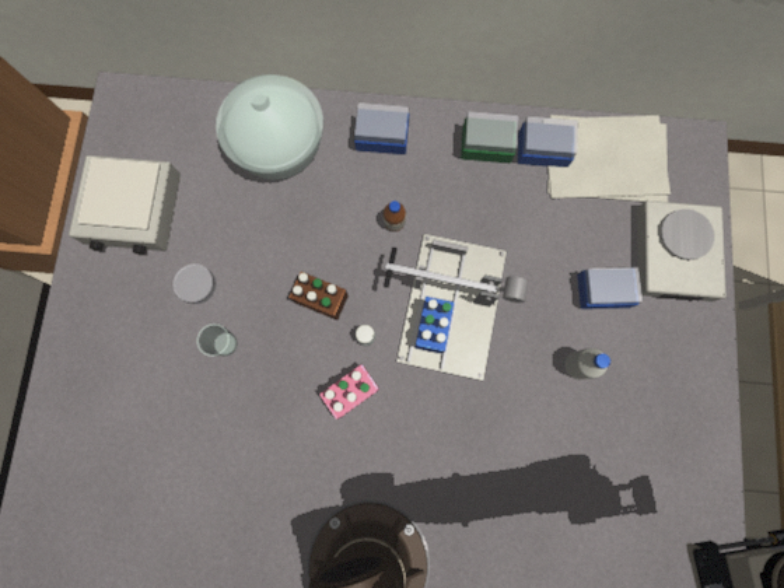

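The scene shows three racks: brown at top-view (227,212), pink at (249,280) and blue at (312,231). Only the blue one fits, since it stands in the lane on the bay plate. The handle is at about (279,191), and the bottle, jar and brown rack are to its left. I'll confirm with an enlarged crop.

Run:
```python
from h import *
save('top','t2.png',(240,130,400,280),5)
```

```text
(no output)
```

View pics/t2.png

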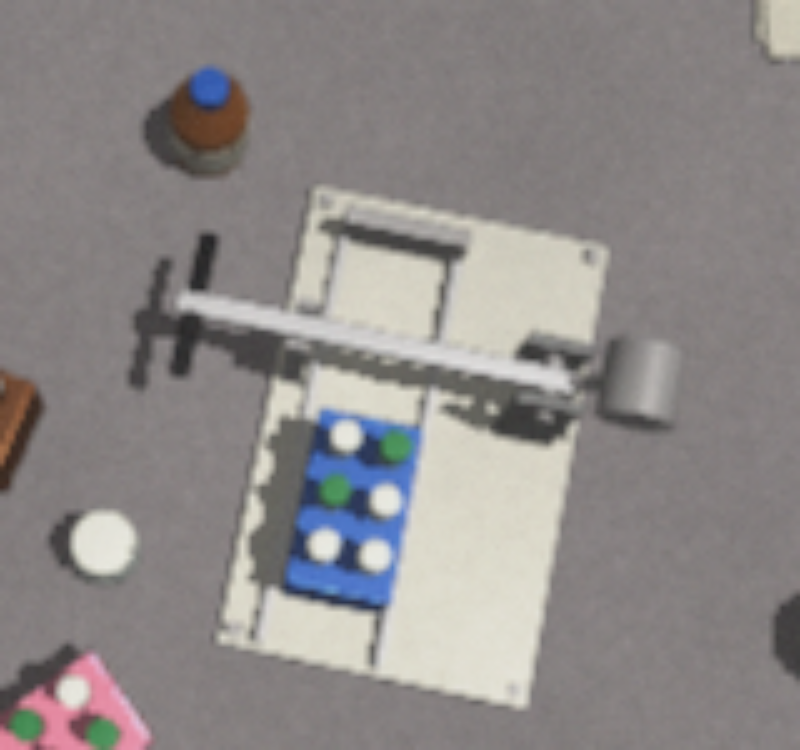

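The crop confirms the blue rack in the lane at crop (355,505). It also shows the plate corners at (315,187), (607,247), (527,707) and (220,640), and the handle ends at (207,236) and (180,374).

```bash
cat >> h.py <<'E'
def setbay(o,th):
    global O,B; O=np.array(o); c,s=np.cos(th),np.sin(th); B=np.array([[c,-s,0],[s,c,0],[0,0,1]])
def w(p): return O+B@(np.array(p)/1000)   # bay mm->world
def b(P): return (B.T@(np.array(P)-O)*1000).round(1)
E
python3 - <<'E'
from h import *
from scipy.optimize import least_squares
im=imaging.get_image('top'); px=lambda u,v:np.array([240+(u+.5)/5-.5,130+(v+.5)/5-.5])
C=[((-65,120,8),(315,187)),((135,120,8),(607,247)),((135,-190,8),(527,707)),((-65,-190,8),(220,640)),((-120,45,100),(207,236)),((-120,-45,100),(180,374))]
import h
def f(x):
    setbay([x[0],x[1],0],x[2]); return np.concatenate([proj(im,h.w(p))[0]-px(*q) for p,q in C])
r=least_squares(f,[.5,-.15,-1.6],loss='soft_l1'); print(r.x,r.fun.round(1)); f(r.x)
for q in [(322,408),(420,428),(390,588),(290,570)]: print('rack top',h.b(ray(im,*px(*q),.078)))
print('jar cap',h.b(ray(im,*px(103,543),.06)),'bottle cap',h.b(ray(im,*px(210,87),.11)),'brown corner',h.b(ray(im,*px(40,395),.07)),'pink',h.b(ray(im,*px(95,655),.07)),h.b(ray(im,*px(150,740),.07)))
for p in [(-120,0,100),(-120,0,70),(0,-160,40),(0,-25,40)]: print(p,h.w(p))
s=save('scene','x.png')
for n in ('reagent_bottle','sample_jar','rack','gate_handle'):
    for o in outline_of('scene',n)[:2]: print(n,o['rect'])
print('proj in scene', proj(s,[h.w(p) for p in [(-65,120,8),(135,120,8),(135,-190,8),(-65,-190,8),(-120,45,100),(-120,-45,100)]]).round())
E
```

```text
[ 0.60920416 -0.11177658 -1.69313912] [-0.4 -0.6  0.5 -0.5  0.2  0.4 -0.6  0.5  0.5 -0.2 -0.3  0.3]
rack top [-31.1 -42.1  78. ]
rack top [ 30.  -41.9  78. ]
rack top [  30.4 -141.6   78. ]
rack top [ -30.5 -143.5   78. ]
jar cap [-145.5 -149.    60. ] bottle cap [-138.8  134.9  110. ] brown corner [-202.8  -68.7   70. ] pink [-134.7 -216.9   70. ] [ -91.7 -259.    70. ]
(-120, 0, 100) [0.6238487  0.00732647 0.1       ]
(-120, 0, 70) [0.6238487  0.00732647 0.07      ]
(0, -160, 40) [ 0.45040009 -0.09225053  0.04      ]
(0, -25, 40) [ 0.58439103 -0.10872564  0.04      ]
reagent_bottle [242.4, 256.3, 18.6, 43.8]
sample_jar [318.9, 218.7, 17.7, 25.1]
rack [337.5, 185.6, 44.6, 41.3]
rack [326.1, 223.6, 55.5, 68.7]
gate_handle [204.0, 167.0, 92.8, 69.3]
proj in scene [[235. 270.]
 [186. 235.]
 [267. 192.]
 [315. 218.]
 [273. 237.]
 [298. 221.]]
```

Request:
move_arm(series=[[1.0,3.0,1.5,0,0,3],[1.5,3,1.5,0,0,3],[2,3,1,0,0,3],[2,3,1,0,0,3],[2,3,1,0,0,3],[2,3,1,0,0,3],[2,3,1,0,0,3],[2,3,1,0,0,3]], grip=0.45)

```text
clock: 2.25
position: [0.2861, -0.3677, 0.3364]
ee_rot: [2.978, 1.0, 0.0]
force: [0.9, 0.1, 0.2]
width: 0.45
```

Request:
move_arm(series=[[2.5,3,0,0,0,3],[2.5,3,0,0,0,3],[2.5,3,0,0,0,3],[2.5,3,0,0,0,3],[2.5,3,0,0,0,3],[2.5,3,0,0,0,3],[2.5,3,0,0,0,3],[2.5,3,0,0,0,3]])

```text
clock: 3.05
position: [0.4863, -0.1278, 0.336]
ee_rot: [2.705, 1.596, 0.0]
force: [0.8, -0.9, -0.1]
width: 0.451
```

Request:
move_arm(series=[[2,2.7,0,0,0,3],[2,2.7,0,0,0,3],[2,2.7,0,0,0,3],[2,2.7,0,0,0,3],[2,2.7,0,0,0,3],[2,2.7,0,0,0,3],[2,2.7,0,0,0,3],[0,0,0,0,0,0]])

```text
clock: 3.85
position: [0.6265, 0.0648, 0.335]
ee_rot: [-2.362, -2.067, -0.003]
force: [1.0, 0.5, 0.5]
width: 0.448
```

Request:
move_arm(series=[[0,0.5,0,-7,0.9,0],[0,0.5,0,-7,0.9,0],[0,0.5,0,-7,0.9,0],[0,0.5,0,-7,0.9,0],[0,0.5,0,-7,0.9,0],[0,0.5,0,-7,0.9,0],[0,0,0,0,0,0]])

```text
clock: 4.55
position: [0.6244, 0.0936, 0.3324]
ee_rot: [1.917, 1.681, -0.745]
force: [-0.6, 1.3, -0.9]
width: 0.45
```

```bash
cat >> h.py <<'E'
setbay([0.6092,-0.1118,0],-1.6931)
def st():
    s=monitor.observe(); R=cv2.Rodrigues(np.array(s['ee_rot'],float))[0]
    print(round(s['clock'],2),'bay TCP',b(s['position']),'z',(B.T@R[:,2]).round(3),'y',(B.T@R[:,1]).round(3),'F',(B.T@np.array(s['force'])).round(1),'q',np.round(s['joints'],2)); return s
E
python3 -c "
from h import *
st()
# delta to reach bay target
d=w((-150,0,70))-monitor.observe()['position'];print('to (-150,0,70) cm',(d*100).round(2))"
```

```text
4.55 bay TCP [-205.7  -10.   332.4] z [ 0.677 -0.004 -0.736] y [0.008 1.    0.002] F [-1.2 -0.7 -0.9] q [-0.32  0.66 -0.4   1.24  0.74  1.86 -0.85]
to (-150,0,70) cm [  0.31  -5.65 -26.24]
```

```bash
python3 -c "
from h import *
im=imaging.get_image('top')
for q in [(332,289),(326,302),(317,283),(347,290),(340,316)]: print(b(ray(im,q[0]/1.4,q[1]/1.4,.112)), b(ray(im,q[0]/1.4,q[1]/1.4,.07)))
for t in [(-205,5,140),(-142,5,78)]: print(t,((w(t)-monitor.observe()['position'])*100).round(2))
"
```

```text
[-229.4  -76.2  112. ] [-235.9  -68.7   70. ]
[-235.3 -106.2  112. ] [-242.1  -99.8   70. ]
[-263.6  -70.2  112. ] [-271.5  -62.4   70. ]
[-197.7  -71.7  112. ] [-203.1  -64.    70. ]
[-199.5 -129.2  112. ] [-205.  -123.7   70. ]
(-205, 5, 140) [  1.42  -0.08 -19.37]
(-142, 5, 78) [  0.65  -6.33 -25.57]
```

Request:
move_arm(series=[[0.3,-0.1,-3.6,0,0,0],[0.3,-0.1,-3.7,0,0,0],[0.3,-0.1,-3.7,0,0,0],[0.3,-0.1,-3.7,0,0,0],[0.15,-0.17,-3.5,0,0,0],[0,0,0,0,0,0]])

```text
clock: 5.2
position: [0.6378, 0.0809, 0.1505]
ee_rot: [1.928, 1.673, -0.746]
force: [-0.3, -0.5, 0.8]
width: 0.447
```

Request:
move_arm(series=[[-0.12,-1.0,-1.1,0,0,0],[-0.12,-1.0,-1.1,0,0,0],[-0.12,-1.0,-1.1,0,0,0],[-0.12,-1.0,-1.1,0,0,0],[-0.12,-1.0,-1.1,0,0,0],[-0.14,-1.15,-1.3,0,0,0],[0,0,0,0,0,0]])

```text
clock: 5.9
position: [0.6305, 0.0198, 0.084]
ee_rot: [1.926, 1.672, -0.744]
force: [-0.2, -0.7, 0.4]
width: 0.448
```

```bash
python3 -c "
from h import *
st(); save('scene','s2.png',(160,120,360,320),3.5)"
```

```text
5.9 bay TCP [-133.2    5.1   84. ] z [ 0.676 -0.007 -0.737] y [0.017 1.    0.006] F [ 0.7 -0.1  0.4] q [-0.23  0.86 -0.37  1.52  0.83  1.45 -1.08]
```

View pics/s2.png

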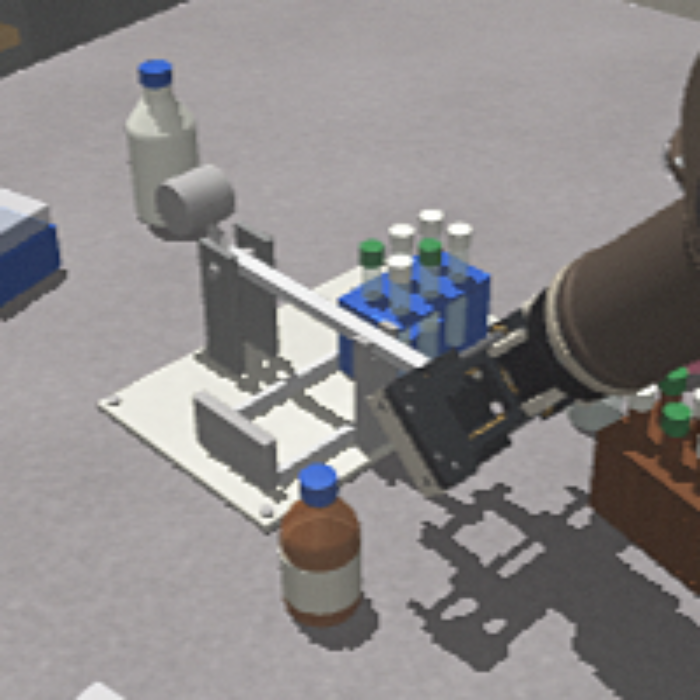

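Request:
move_arm(series=[[0,0,1.4,0,0,0],[0,-0.1,1.4,0,0,0],[0,-0.15,1.1,0,0,0],[0,-0.2,1.1,0,0,0],[-0.05,-0.25,1.1,0,0,0],[-0.05,-0.3,1.05,0,0,0],[-0.05,-0.35,1.05,0,0,0],[-0.05,-0.4,1.0,0,0,0]])

```text
clock: 6.75
position: [0.6295, 0.0047, 0.1787]
ee_rot: [1.926, 1.674, -0.738]
force: [0.2, 1.1, 0.2]
width: 0.448
```

```bash
python3 -c "
from h import *
st(); save('scene','s3.png',(160,80,360,280),3)"
```

```text
6.75 bay TCP [-118.2    6.   178.7] z [ 0.674 -0.004 -0.739] y [0.015 1.    0.008] F [-1.1  0.1  0.2] q [-0.2   0.74 -0.38  1.5   0.8   1.55 -0.97]
```

View pics/s3.png

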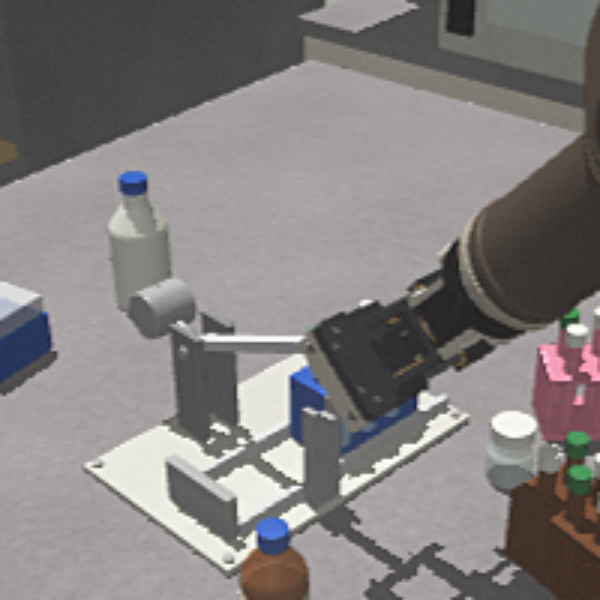

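The arm is rising with the gripper: the bar now slopes up from (205,343) and the counterweight has dropped to (165,307). I'll continue along the arc.

Request:
move_arm(series=[[-0.05,-0.5,1.0,0,0,0],[-0.05,-0.5,1.0,0,0,0],[-0.05,-0.55,0.95,0,0,0],[-0.05,-0.6,0.95,0,0,0],[-0.1,-0.65,0.9,0,0,0],[-0.1,-0.7,0.85,0,0,0],[-0.1,-0.75,0.8,0,0,0],[-0.1,-0.75,0.8,0,0,0]])

```text
clock: 7.6
position: [0.6235, -0.0455, 0.2509]
ee_rot: [1.926, 1.674, -0.738]
force: [-0.0, 0.2, -0.6]
width: 0.45
```

Request:
move_arm(series=[[-0.1,-0.8,0.75,0,0,0],[-0.1,-0.8,0.7,0,0,0],[-0.1,-0.9,0.7,0,0,0],[-0.1,-0.9,0.6,0,0,0],[-0.1,-0.9,0.6,0,0,0],[0,0,0,0,0,0],[0,0,0,0,0,0]])

```text
clock: 8.3
position: [0.6185, -0.0878, 0.2837]
ee_rot: [1.926, 1.674, -0.738]
force: [-0.4, -1.1, 0.8]
width: 0.448
```

```bash
python3 -c "
from h import *
st(); save('scene','s4.png',(130,60,360,270),3)"
```

```text
8.3 bay TCP [-24.9   6.3 283.7] z [ 0.673 -0.004 -0.739] y [0.015 1.    0.008] F [ 1.1 -0.3  0.8] q [-0.07  0.58 -0.37  1.51  0.81  1.58 -0.77]
```

View pics/s4.png

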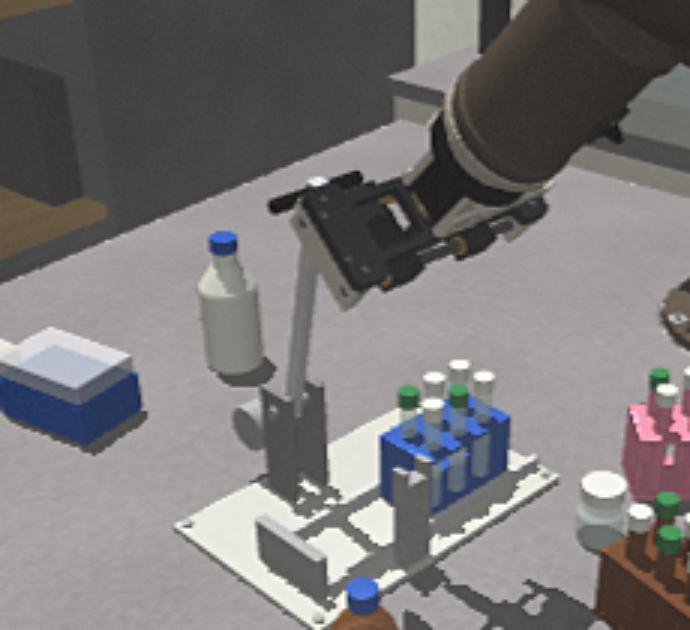

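Request:
move_arm(series=[[0.2,2,2,0,0,0],[0.2,2,2,0,0,0],[0,1,1,7,-0.9,0],[-2,0,0,7,-0.9,0],[-3,-1,0,7,-0.9,0],[-4,-1,0,7,-0.9,0],[-4,-1.5,0,7,-0.9,0],[-4,-2,0,7,-0.9,0]])

```text
clock: 9.15
position: [0.4518, -0.0916, 0.334]
ee_rot: [-2.368, -2.063, -0.008]
force: [-0.2, -2.1, 0.1]
width: 0.45
```

```bash
python3 -c "
from h import *
st(); save('scene','s5.png',(130,60,360,270),3)"
```

```text
9.15 bay TCP [  -0.8 -158.7  334. ] z [-0.004  0.003 -1.   ] y [0.015 1.    0.003] F [2.1 0.  0.1] q [ 0.55  0.14 -0.52  1.78  0.07  1.24 -0.12]
```

View pics/s5.png

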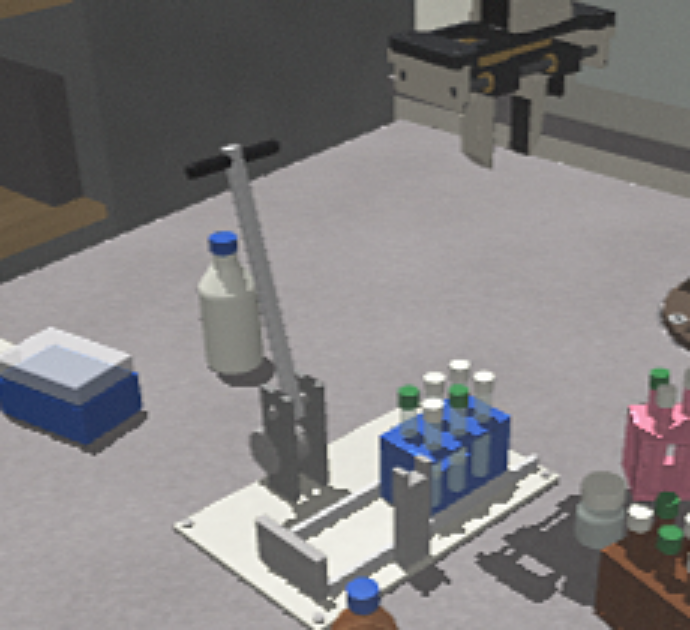

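Request:
move_arm(series=[[-1,0.1,0,0,0,-8],[-1,0.1,0,0,0,-8],[-1,0.1,0,0,0,-8],[-1,0.1,0,0,0,-8],[-1,0.1,0,0,0,-8],[-1,0.1,0,0,0,-8],[0,0,0,0,0,-8],[0,0,0,0,0,-8]], grip=0.12)

```text
clock: 10.0
position: [0.3925, -0.0862, 0.3336]
ee_rot: [3.104, 0.484, -0.001]
force: [-0.2, 0.3, -0.4]
width: 0.116
```

Request:
move_arm(series=[[0,0,0,0,0,-8],[0,0,0,0,0,-8],[0,0,0,0,0,-8],[0,0,-2,-0.7,-6,0],[0,0,-3,-0.7,-6,0],[0,0,-3,-0.7,-6,0],[0,0,-3,-0.7,-6,0],[0,0,0,0,0,0]])

```text
clock: 10.8
position: [0.3852, -0.0855, 0.2188]
ee_rot: [3.049, -0.159, 0.626]
force: [-1.0, -0.6, 0.3]
width: 0.117
```

```bash
python3 -c "
from h import *
st(); print(monitor.observe()['width'])
for t in [(0,-205,70),(0,-205,55)]: print(t,((w(t)-monitor.observe()['position'])*100).round(2))"
```

```text
10.8 bay TCP [   1.2 -225.6  218.8] z [-0.003  0.394 -0.919] y [1.    0.017 0.004] F [ 0.7 -0.9  0.3] q [ 0.55 -0.1  -0.43  2.39 -0.09  0.43 -1.49]
0.11681421278212592
(0, -205, 70) [  2.06  -0.13 -14.88]
(0, -205, 55) [  2.06  -0.13 -16.38]
```

Request:
move_arm(series=[[0.3,0,-3,0,0,0],[0.3,0,-3,0,0,0],[0.3,0,-3,0,0,0],[0.3,0,-3,0,0,0],[0.3,0,-2,0,0,0],[0.3,0,-1,0,0,0],[0.2,-0.1,-0.8,0,0,0],[0,0,0,0,0,0]])

```text
clock: 11.6
position: [0.4112, -0.0989, 0.1167]
ee_rot: [3.019, -0.165, 0.632]
force: [0.3, 0.6, -0.8]
width: 0.12
```

```bash
python3 -c "
from h import *
st(); save('scene','s6.png',(160,100,400,280),3)"
```

```text
11.6 bay TCP [  11.4 -198.   116.7] z [ 0.025  0.403 -0.915] y [1.    0.007 0.03 ] F [-0.6  0.2 -0.8] q [ 0.38  0.18 -0.35  2.51  1.14  0.12 -2.74]
```

View pics/s6.png

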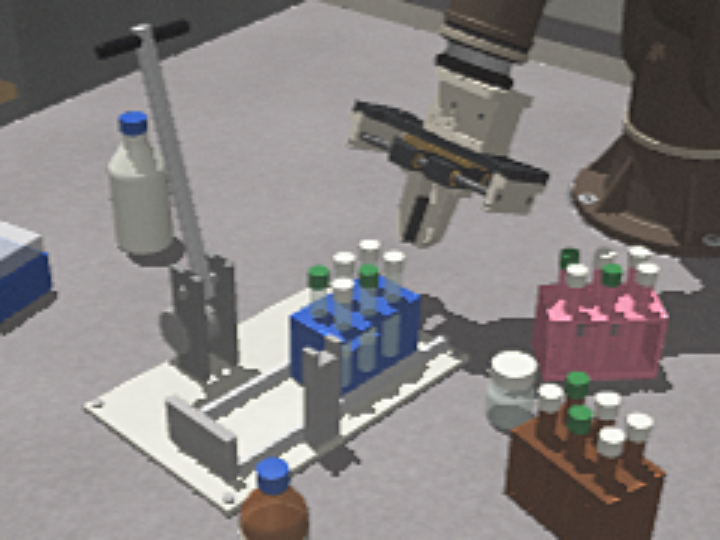

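Request:
move_arm(series=[[-0.3,0.2,2,0,0,0],[-0.5,0.2,3,0,0,0],[-0.3,0.2,3,0.5,4,0],[-0.3,0.2,2,0.5,4,0],[0,0.2,0,0.5,4,0],[0,0,0,0.5,4,0],[0,0,0,0,0,0],[0,0,0,0,0,0]])

```text
clock: 12.45
position: [0.4023, -0.1014, 0.18]
ee_rot: [3.069, -0.187, 0.266]
force: [0.7, -0.7, -0.7]
width: 0.121
```

```bash
python3 -c "
from h import *
st()
for t in [(0,-210,85),(0,-175,78)]: print(t,((w(t)-monitor.observe()['position'])*100).round(2))"
```

```text
12.45 bay TCP [  14.9 -206.6  180. ] z [ 0.045  0.175 -0.984] y [ 0.999 -0.003  0.045] F [ 0.6  0.8 -0.7] q [ 0.83  0.16 -0.82  2.22  0.3   0.65 -1.89]
(0, -210, 85) [-0.15  1.52 -9.5 ]
(0, -175, 78) [  3.32   1.1  -10.2 ]
```

Request:
move_arm(series=[[0.15,0.4,-2,1.3,-0.1,0],[0.15,0.4,-2,1.3,-0.2,0],[0.15,0.3,-2,0,0,0],[0.15,0.3,-2,0,0,0],[0.15,0,-1,0,0,0],[0.1,0,-1,0,0,0],[0,0,0,0,0,0]])

```text
clock: 13.15
position: [0.4089, -0.0872, 0.0789]
ee_rot: [3.113, -0.192, 0.269]
force: [-0.3, -0.1, 0.9]
width: 0.121
```

```bash
python3 -c "
from h import *
st()
d=st and outline_of('top','rack')
im=imaging.get_image('top')
for o in outline_of('top','rack')[:3]: print(o['rect'],b(ray(im,o['rect'][0]+o['rect'][2]/2,o['rect'][1]+o['rect'][3]/2,.08)))"
```

```text
13.15 bay TCP [   0.  -201.8   78.9] z [ 0.     0.172 -0.985] y [ 1.    -0.001  0.   ] F [ 0.1 -0.2  0.9] q [ 0.59  0.36 -0.62  2.34  0.61  0.4  -2.23]
[205.0, 195.5, 44.9, 33.4] [-259.1  -94.2   80. ]
[298.5, 212.2, 25.2, 38.9] [  2.2 -99.8  80. ]
[232.2, 257.9, 40.3, 39.9] [-141.  -270.4   80. ]
```

Request:
move_arm(series=[[0.5,-0.06,-0.3,0,0,0],[0.6,-0.07,-0.2,0,0,0],[0.6,-0.07,0,0,0,0],[0.6,-0.07,0,0,0,0],[0.6,-0.07,0,0,0,0],[0.6,-0.07,0,0,0,0],[0.6,-0.08,0,0,0,0],[0.6,-0.08,0,0,0,0]])

```text
clock: 14.1
position: [0.4564, -0.0937, 0.0743]
ee_rot: [3.112, -0.192, 0.268]
force: [-4.5, 1.2, 3.0]
width: 0.119
```

```bash
python3 -c "
from h import *
st(); save('scene','s7.png',(180,100,380,280),3)"
```

```text
14.1 bay TCP [   0.7 -153.8   74.3] z [ 0.002  0.171 -0.985] y [ 1.    -0.001  0.001] F [-0.7 -4.6  3. ] q [ 0.56  0.43 -0.6   2.24  0.63  0.44 -2.22]
```

View pics/s7.png

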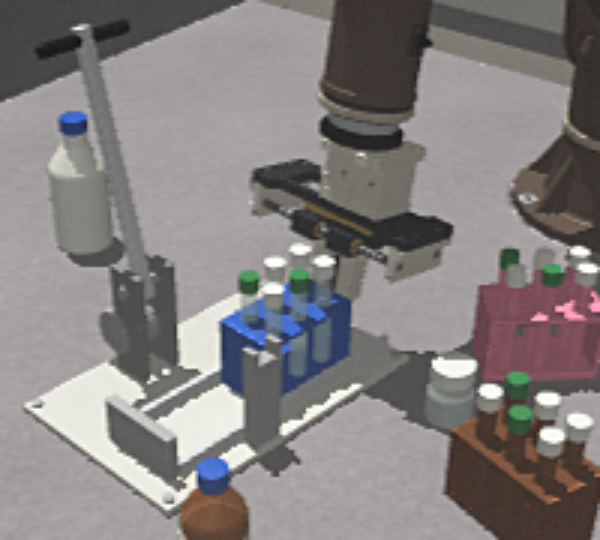

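Request:
move_arm(series=[[0.7,-0.09,0,0,0,0],[0.7,-0.09,0,0,0,0],[0.7,-0.09,0,0,0,0],[0.7,-0.09,0,0,0,0],[0.7,-0.09,0,0,0,0],[0.7,-0.09,0,0,0,0],[0.7,-0.09,0,0,0,0],[0.7,-0.09,0,0,0,0]])

```text
clock: 14.95
position: [0.5139, -0.1008, 0.0746]
ee_rot: [3.112, -0.192, 0.272]
force: [-1.6, 0.9, -1.8]
width: 0.119
```

Request:
move_arm(series=[[0.2,-0.02,0,-0.4,-3,0],[0.2,-0.02,0,-0.4,-3,0],[0.2,-0.02,0,-0.4,-3,0],[0.2,-0.02,0,-0.4,-3,0],[0,0,0,0,0,0]])

```text
clock: 15.45
position: [0.5209, -0.1013, 0.0746]
ee_rot: [3.05, -0.185, 0.595]
force: [0.9, -0.0, 0.1]
width: 0.121
```

```bash
python3 -c "
from h import *
st()
for o in outline_of('scene','rack')[:3]: print(o['rect'])"
```

```text
15.45 bay TCP [  0.3 -88.9  74.6] z [ 0.004  0.376 -0.926] y [1.    0.001 0.005] F [-0.1  0.9  0.1] q [ 0.26  0.4  -0.22  2.3   1.05  0.13 -2.65]
[324.8, 224.1, 58.4, 64.1]
[250.8, 183.0, 47.5, 47.1]
[337.0, 185.6, 46.6, 42.6]
```

Request:
move_arm(series=[[0,0,0,0.3,3,0],[0,0,0,0.3,3,0],[0.6,-0.07,0,0,0,0],[0.6,-0.07,0,0,0,0],[0.6,-0.07,0,0,0,0],[0.6,-0.07,0,0,0,0],[0,0,0,0,0,0]])

```text
clock: 16.2
position: [0.5463, -0.1049, 0.0744]
ee_rot: [3.081, -0.19, 0.444]
force: [-0.5, 0.1, 0.1]
width: 0.124
```

```bash
python3 -c "
from h import *
st(); save('scene','s8.png',(180,100,380,280),3)"
```

```text
16.2 bay TCP [  0.8 -63.3  74.4] z [ 0.006  0.283 -0.959] y [ 1.    -0.002  0.006] F [-0.  -0.5  0.1] q [ 0.5   0.49 -0.54  2.13  0.79  0.39 -2.36]
```

View pics/s8.png

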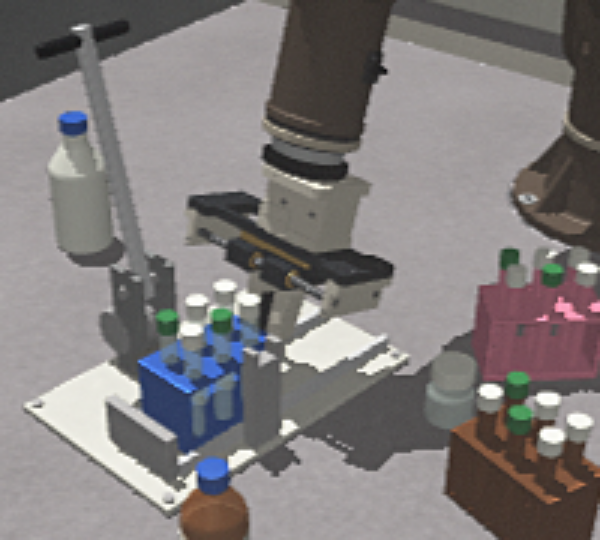

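The rack is level and in the lane. Its leading end at (150,400) is close to the stop plate at (140,420), and the gate is still up. I'll finish the push slowly and watch the force.

Request:
move_arm(series=[[0.4,-0.05,0,0,0,0],[0.4,-0.05,0,0,0,0],[0.4,-0.05,0,0,0,0],[0.3,-0.04,0,0,0,0],[0,0,0,0,0,0]])

```text
clock: 16.75
position: [0.5609, -0.1067, 0.0744]
ee_rot: [3.08, -0.189, 0.443]
force: [-1.6, -0.9, 1.0]
width: 0.124
```

Request:
move_arm(series=[[0.2,-0.02,0,0,0,0],[0.2,-0.02,0,0,0,0],[0,0,0,0,0,0]])

```text
clock: 17.05
position: [0.5649, -0.1072, 0.0744]
ee_rot: [3.08, -0.19, 0.443]
force: [-3.4, 0.2, 0.8]
width: 0.12
```

Request:
move_arm(series=[[0.2,-0.02,0,0,0,0],[0.2,-0.02,0,0,0,0],[0,0,0,0,0,0]])

```text
clock: 17.35
position: [0.5685, -0.1076, 0.0742]
ee_rot: [3.08, -0.19, 0.442]
force: [-4.6, 0.1, 2.4]
width: 0.118
```

```bash
python3 -c "
from h import *
st()
im=imaging.get_image('top')
for o in outline_of('top','rack')[:3]: print(o['rect'],b(ray(im,o['rect'][0]+o['rect'][2]/2,o['rect'][1]+o['rect'][3]/2,.08)))"
```

```text
17.35 bay TCP [  0.8 -40.9  74.2] z [ 0.007  0.282 -0.96 ] y [ 1.    -0.002  0.007] F [ 0.5 -4.6  2.4] q [ 0.5   0.52 -0.55  2.08  0.78  0.42 -2.33]
[307.3, 175.7, 28.6, 26.6] [ 8.5 37.5 80. ]
[230.2, 257.6, 40.7, 39.6] [-146.4 -270.2   80. ]
[206.1, 197.6, 43.2, 30.8] [-257.8  -96.4   80. ]
```

Request:
move_arm(series=[[0.15,-0.02,0,0,0,0],[0.15,-0.02,0,0,0,0],[0,0,0,0,0,0]])

```text
clock: 17.75
position: [0.5691, -0.1077, 0.0736]
ee_rot: [3.08, -0.189, 0.436]
force: [-16.0, 2.7, 10.8]
width: 0.124
```

Contact with the stop: the force went from 4.6 to 16 N and the tool no longer advanced. I'll back off along -y.

Request:
move_arm(series=[[-0.3,0.04,0,0,0,0],[-1,0.12,0,0,0,0],[-2,0.24,0,0,0,0],[-2,0.24,0,0,0,0],[-3,0.36,0.5,0,0,0],[-3,0.36,3,0,0,0],[-2,0.3,4,0,0,0],[-2,0.3,4,0,0,0]])

```text
clock: 18.55
position: [0.4215, -0.0891, 0.1833]
ee_rot: [3.08, -0.189, 0.443]
force: [0.0, -1.2, 1.5]
width: 0.122
```

Request:
move_arm(series=[[0,0,4,0,0,0],[0,0,4,0,0,0],[0,0,0,0,0,0],[0,0,0,0,0,0]])

```text
clock: 18.95
position: [0.423, -0.0911, 0.2635]
ee_rot: [3.075, -0.194, 0.448]
force: [-0.2, -0.2, 0.7]
width: 0.118
```

```bash
python3 -c "
from h import *
st(); save('top','t9.png',(240,130,400,280),4)"
```

```text
18.95 bay TCP [   2.1 -187.3  263.5] z [ 0.011  0.286 -0.958] y [ 1.    -0.005  0.01 ] F [ 0.3 -0.1  0.7] q [ 1.14  0.   -1.02  2.14  0.02  0.71 -1.59]
```

View pics/t9.png

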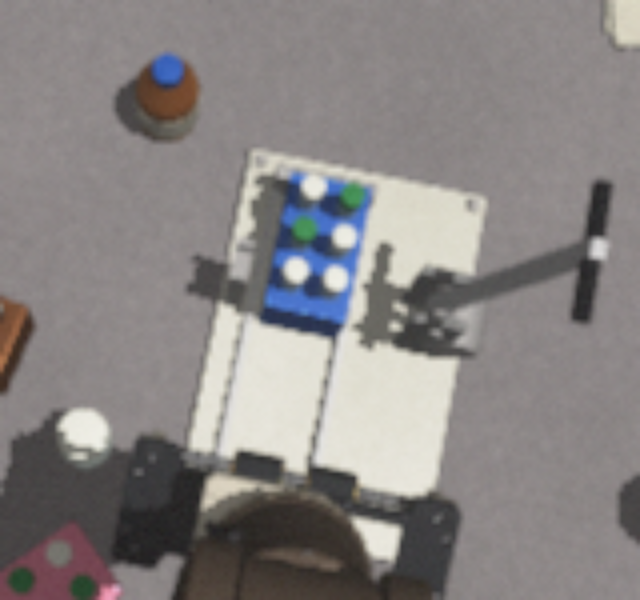

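The rack is against the stop, straight in the lane, with the gate raised and the bottle and jar in place. One numeric check of the leading top edge at crop (292,172)/(372,187), then I'll hand in.

```bash
python3 -c "
from h import *
im=imaging.get_image('top')
for q in [(292,172),(372,187),(341,322),(263,308)]: print(b(ray(im,240+q[0]/4,130+q[1]/4,.078)))
print(workorder.sign_off())"
```

```text
[-27.4  83.1  78. ]
[36.1 84.2 78. ]
[ 32.2 -26.4  78. ]
[-28.4 -28.1  78. ]
the job is handed in; nothing more can be done
None
```

I raised the gate arm with the gripper, pushing its handle up past the balance point, and it swung on to fully raised and stayed there. I then pushed the blue rack along its lane with nearly closed fingers until it met the end stop. The job was handed in at about 19 s; sign-off reports no verdict.

**Final checks**
- **Rack against the stop:** on the last push the force rose from 4.6 N to 16 N and the tool stopped advancing. The last top picture puts the rack's leading edge at bay y of about 83–84 mm (the stop is at 85), so its origin is at about y 28–29 mm. It stands flat and straight.
- **Sideways position:** that picture puts the rack's centre at about x +3 mm, inside the ±8 mm limit.
- **Gate:** it still stands raised.
- **Bystanders:** the reagent bottle and sample jar look unmoved. I did not re-measure the others, but the arm never worked near them.
- **Robot:** it was clear of everything, above and behind the bay.

**What disagreed or went wrong**
- **Outline reading:** while the fingers were still at the rack, the trained network put it at x 8.5, y 37.5 mm. I put that down to its outline being partly covered and relied on the corner measurement.
- **Tilted approach:** my first steep tilt for the push ran into the wrist joint limits, with the tool still clear of the rack. I backed out, used less tilt and pushed a little higher on the rack's end face.

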